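# Set the stroke of the praline filler

### The job

Set the stroke of the bench praline filler: take its plunger by the red knob, push it gently all the way in until you feel it bottom, then draw it straight back out by 40 mm from there. Finish still gripping the knob with the plunger held at that 40 mm stroke, so that a colleague can clamp the stop collar on the rod. Keep the plunger in line with its bore so that it does not bind, never force it, and leave the other things on the table where they are.

Things in the scene. Friction and masses are not known exactly. Their poses are not given: they have to be found in the camera images.
- filler: bench piston filler of stainless steel, fixed to the table: base plate 300 x 140 mm (x -130 to 170 mm), a level cylinder on two saddles, valve block, nozzle. Origin on the table top below the bore's axis; +x points level along the bore, from the plunger's side to the nozzle; +z up. The bore's axis is 105 mm above the table
- mouth (a point): centre of the bore's mouth, where the rod goes in, 105 mm above the table at filler x = -115 mm; around it a knurled gland nut, 57 mm in diameter (top 136 mm high). The rod runs in a guide bush 25.4 mm wide that reaches 65 mm in; behind it the bore is wider. A hard portion insert stops the plunger's tip 135 to 165 mm behind the mouth; where exactly differs every time and cannot be seen
- hopper (a point): centre of the rim of the filler's open steel hopper, 255 mm above the table, rim 152 mm wide, at filler x = 125 mm: keep clear of it
- plunger: the filler's plunger, a loose stiff rod that slides in the bore and stays where it is left (greased, light friction, no spring): white, 24 mm in diameter, black rings every 10 mm; at its outer end a red ball knob, 40 mm in diameter. 0.19 to 0.31 kg. Origin at the knob's centre, about 104 mm above the table; +x along the rod to its tip
- tip (a point): centre of the plunger's inner end, inside the bore, 240 mm from the knob's centre. At the start it is 20 to 80 mm short of the hidden insert, and the knob's centre is 125 to 155 mm outside the mouth; bottomed, it is 75 to 105 mm outside it. The last 43 mm are steel and heavy, so the rod lies level on the bottom of the bore when left alone
- mould: whitish clear praline mould with brown fillings under the nozzle, 100 x 160 x 22 mm, loose; origin under its centre
- fork: dipping fork with wooden handle, 230 mm long, lying; origin at the front end of the handle
- collar: aluminium stop collar, ring of 42 mm diameter, 14 mm high, with a black thumb screw, lying; origin under its centre
- nozzle: spare brass nozzle, a cone 32 mm wide and 45 mm high, standing; origin under its centre
- canister: red canister with white dots and white lid, 104 mm wide, 157 mm high, loose; origin under its centre
- jar: brown jar with steel lid, 72 mm wide, 110 mm high, loose; origin under its centre

How it is judged:
By the outcome, as a careful person would: the job done as asked, in the order asked, and still so for the second after the job is handed in, while the arm keeps its last pose, push and grip.
It also fails if it takes over 42 s, if anything falls off the work surface, if the arm or the gripper's body presses on something with over 40 N, if the wrist force passes 120 N, or if a joint passes its speed limit or range.

### The arm

A 6-joint arm with a two-finger parallel gripper is mounted at the origin on the work surface. World frame = base frame: x ahead of the robot, y to its left, z up, the work surface at z = 0. Lengths are in m, angles in rad, forces in N, time in s.
With the tool pointing down it reaches from about 0.275 to 0.775 m from the base axis. Payload 14.6 kg.
Tool frame: the origin (TCP) lies on the centre line of the jaws, within the pads' length; the fingertips stand 17 mm ahead of it and the grasp point (between the pads) lies 2 mm behind it; z points along the fingers, y is the line along which they close (so a half turn about z gives the same grasp; the last joint's range is limited). The gripper opens to 85 mm and grips with 20 to 120 N. Pads are 22 mm wide; open, the fingers measure 114 mm over their backs; the gripper's body (76 mm by 85 mm) begins 54 mm behind the grasp point. The pads swing forward as they close: fully open they stand 13 mm farther back than shut.
Start: joints at [1.16, 0.263, -0.048, 1.259, 0, 1.415], TCP at [0.133, 0.508, 0.248] pointing down, gripper open.
Joint ranges: [-2.65, 2.65], [-0.89, 1.7], [-1.18, 1.37], [-2.13, 2.11], [-1.35, 1.29], [-3.14, 3.14]. Speed limits (rad/s): [1.89, 1.89, 2.57, 2.79, 3.14, 3.14].

### API

Orientations are given as a unit quaternion [w, x, y, z].
In Python, from rig import readout, read_camera, get_calibration, env gives the robot as it stands.
- The arm moves only by the shell command python3 -m crank 'ROWS'. ROWS is JSON, a list of rows, each an object of numbers: "tx", "ty", "tz": the shift along the tool's x, y, z in units of 30 mm (1.0 is 30 mm); "rx", "ry", "rz": the turn, a rotation vector about the tool's x, y, z in units of 8 degrees (1.0 is 8 degrees); "grip": the closure, from 0 (fully open) to 1 (shut). A call has 1 to 5 rows; each row is the pose to reach, as a shift and turn from the pose commanded when the call began, along the tool's axes at that moment; what a row does not reach only later rows make up. A row lasts 1/8 s, in which the tool goes at most 62.5 mm and 10.7 degrees, less where a joint would pass 70% of its speed; a pose out of reach is approached as far as the arm can. A call with a gripper value outside its range is refused whole. The fingers move at their own pace and stop on an object; the grip force is fixed at half the most. Time passes only in rows, so rows that repeat a pose let the fingers close. It gives the time, the measured TCP pose, the force, the opening and the grip force at its end, in the units of the state.
- readout.observe(): the state, without advancing time (a new reading comes with each control period).
- read_camera(name): name is "scene" or "top" or "wrist"; returns (picture, depth): 384x512x3 uint8, blue, green, red; 384x512 float32, m along the optical axis (not along the pixel's ray), 0 where there is no reading.
- get_calibration(name): a dict with "vertical_fov" (degrees; the focal length in pixels is half the picture's height over the tangent of half this angle, whatever the lens; pixels are square), "cx", "cy" (the principal point, pixels), "R" (3x3) and "t" (3): a world point X has camera coordinates R X + t. Camera axes: x right, y down, z forward; pixel columns grow to the right and rows downward; lengths in m; the calibration is good to about 2 mm. A picture is of the moment at which its call begins: read the wrist's pose just before it. get_calibration takes no time and is no camera call; for the wrist camera it gives the pose at the moment of the call.
- env.finish_job(): hands the job in; it is judged then, once.
The state is a dict: "clock": time; "qpos": joint angles; "dq": joint speeds; "tau": joint torques, N m; "tool_pos": TCP position; "tool_rot": TCP orientation; "contact_force": force on the tool from outside, world axes, zero at the start; "moment": the same for the moment, N m; "opening": finger opening in m; "grip_force": force on a finger pad.
Only numpy, scipy, OpenCV 4.12 (cv2) and the standard library are available. Lean on these libraries where they do the work, as an engineer would, in place of code of your own. Each camera call takes 0.05 s, during which the arm holds its last target. There are 200 camera calls.

## Working session

There is one attempt and no reset: what is moved stays moved. The work goes in short steps, Python scripts to look and compute and a shell command to move; the robot and the scene stay as the last step left them, time stands still between calls to the robot, and variables do not carry over. Pictures are saved under pics/ and viewed, at most 10 in all, crops included, and the job is handed in when it is done.

```bash
ls; mkdir -p pics; python3 - <<'E'
from rig import readout, read_camera, get_calibration, env
import cv2, numpy as np
s=readout.observe(); print({k:np.round(v,3).tolist() for k,v in s.items()})
for n in("scene","top"):
    p,d=read_camera(n); cv2.imwrite(f"pics/{n}0.png",p); np.save(f"pics/{n}0.npy",d)
    print(n,{k:np.round(v,3).tolist() for k,v in get_calibration(n).items()})
a=[cv2.imread(f"pics/{n}0.png") for n in("scene","top")]
cv2.imwrite("pics/both.png",cv2.resize(np.vstack(a),(450,600))) if 0 else None
E
```

```text
pics
{'clock': 0.0, 'qpos': [1.16, 0.264, -0.049, 1.259, -0.0, 1.415], 'dq': [-0.0, -0.001, -0.001, -0.001, -0.001, 0.0], 'tau': [-0.004, -63.762, 38.457, 0.014, -0.0, 0.0], 'tool_pos': [0.133, 0.508, 0.248], 'tool_rot': [-0.0, 0.128, 0.992, -0.001], 'contact_force': [-0.541, 0.54, 0.065], 'moment': [-0.066, 0.014, -0.041], 'grip_force': 0.0, 'opening': 0.085}
scene {'vertical_fov': 43.395, 'cx': 261.98, 'cy': 193.318, 'R': [[-0.891, 0.453, 0.015], [0.329, 0.669, -0.666], [-0.312, -0.589, -0.746]], 't': [0.496, -0.073, 1.459]}
top {'vertical_fov': 49.486, 'cx': 251.648, 'cy': 191.481, 'R': [[-0.017, -1.0, -0.004], [-0.979, 0.018, -0.205], [0.205, 0.0, -0.979]], 't': [0.021, 0.565, 1.36]}
```

View pics/scene0.png

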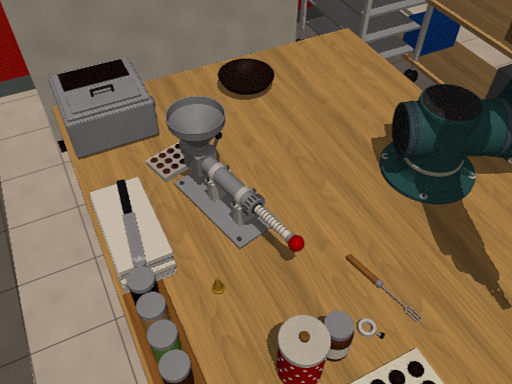

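View pics/top0.png

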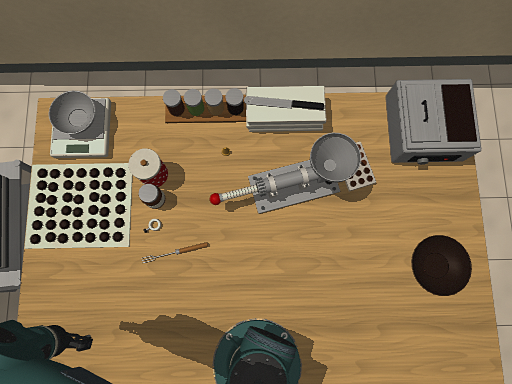

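The scene view shows the knob at (296,243), rod running to the gland nut near (252,205) and the hopper at (196,118). The top view shows the knob at (215,199), nut at (263,187) and hopper at (335,158). The canister and jar are well to the left of the knob.

```bash
cat > h.py <<'E'
import numpy as np, cv2
from rig import readout, read_camera, get_calibration, env
def ray(c,uv):
    f=192/np.tan(np.radians(c["vertical_fov"]/2)); R=np.array(c["R"]);t=np.array(c["t"])
    d=R.T@np.array([(uv[0]-c["cx"])/f,(uv[1]-c["cy"])/f,1]); return -R.T@t,d
def plane(c,uv,z):
    o,d=ray(c,uv); return o+d*(z-o[2])/d[2]
def proj(c,X):
    f=192/np.tan(np.radians(c["vertical_fov"]/2)); p=np.array(c["R"])@X+np.array(c["t"]); return np.array([c["cx"]+f*p[0]/p[2],c["cy"]+f*p[1]/p[2]])
def tri(rs):
    A=0;b=0
    for o,d in rs:
        d=d/np.linalg.norm(d);P=np.eye(3)-np.outer(d,d);A=A+P;b=b+P@o
    return np.linalg.solve(A,b)
def red(p,near=None):
    h=cv2.cvtColor(p,cv2.COLOR_BGR2HSV); m=(((h[...,0]<6)|(h[...,0]>174))&(h[...,1]>170)&(h[...,2]>70)).astype(np.uint8)
    n,l,s,c=cv2.connectedComponentsWithStats(m)
    i=[k for k in range(1,n) if s[k,4]>20]
    return [(c[k],s[k]) for k in i]
E
python3 - <<'E'
from h import *
C={n:get_calibration(n) for n in("scene","top")}; k={}
for n,uv in(("scene",(296,243)),("top",(215,199))):
    p=cv2.imread(f"pics/{n}0.png"); r=min(red(p),key=lambda r:np.hypot(*(r[0]-uv))); print(n,r)
    k[n]=r[1][:2]+(r[1][2:4]-1)/2; print(k[n],plane(C[n],k[n],.104))
K=tri([ray(C[n],k[n]) for n in C]); print("knob",K,[proj(C[n],K) for n in C])
# hopper rim
print("hopper",plane(C["top"],(335,158),.255),plane(C["scene"],(196,118),.255))
# bright rod pixels in top and scene
for n,b in(("top",(221,180,258,204)),("scene",(255,200,294,240))):
    p=cv2.imread(f"pics/{n}0.png").astype(int); m=np.zeros(p.shape[:2],bool); m[b[1]:b[3],b[0]:b[2]]=1
    hs=cv2.cvtColor(p.astype(np.uint8),cv2.COLOR_BGR2HSV)
    m&=(hs[...,1]<60)&(hs[...,2]>150); y,x=np.nonzero(m); 
    vx,vy,x0,y0=cv2.fitLine(np.c_[x,y].astype(np.float32),cv2.DIST_HUBER,0,.01,.01).ravel()
    P=[plane(C[n],(x0+s*vx,y0+s*vy),.104) for s in(-15,15)]; e=P[1]-P[0]; e*=np.sign(-e[1]); print(n,len(x),(x0,y0),np.degrees(np.arctan2(e[1],e[0])),P)
for n in C:
    p=cv2.imread(f"pics/{n}0.png"); u,v=map(int,k[n]); cv2.imwrite(f"pics/z{n}.png",cv2.resize(p[v-75:v+25,u-(90 if n=="scene" else 20):][:,:130],None,fx=5,fy=5,interpolation=2))
E
```

```text
scene (array([295.82741117, 242.76649746]), array([288, 235,  16,  16, 197], dtype=int32))
[295.5 242.5] [0.53242799 0.12497312 0.104     ]
top (array([214.63157895, 198.49473684]), array([210, 193,  10,  12,  95], dtype=int32))
[214.5 198.5] [0.53413292 0.13297263 0.104     ]
knob [0.53418814 0.13097433 0.1116057 ] [array([296.32724778, 242.72341514]), array([214.90012209, 198.0335734 ])]
hopper [ 0.62105291 -0.23878315  0.255     ] [ 0.62987699 -0.2278274   0.255     ]
top 187 (np.float32(239.29628), np.float32(191.86157)) -76.20659972868947 [array([0.54318355, 0.09919723, 0.104     ]), array([0.56673757, 0.00325475, 0.104     ])]
scene 223 (np.float32(272.76886), np.float32(221.16759)) -75.98391653675714 [array([0.56082303, 0.00364342, 0.104     ]), array([0.54091552, 0.0833927 , 0.104     ])]
```

```bash
python3 -m crank '[{"tx":-16.1,"ty":-8.9,"tz":0.5,"rz":7.6,"grip":0},{"tx":-16.1,"ty":-8.9,"tz":0.5,"rz":7.6,"grip":0},{"tx":-16.1,"ty":-8.9,"tz":0.5,"rz":7.6,"grip":0},{"tx":-16.1,"ty":-8.9,"tz":0.5,"rz":7.6,"grip":0},{"tx":-16.1,"ty":-8.9,"tz":0.5,"rz":7.6,"grip":0}]'
cat >> h.py <<'E'
from scipy.spatial.transform import Rotation as Ro
def pose():
    s=readout.observe(); w,x,y,z=s["tool_rot"]; return s,np.array(s["tool_pos"]),Ro.from_quat([x,y,z,w]).as_matrix()
def go(X,a=None):
    """units to bring TCP to X with tool pointing down, tool y at world yaw a deg"""
    s,p,R=pose(); T=np.array([np.sin(np.radians(a)),-np.cos(np.radians(a)),0]); Y=np.array([np.cos(np.radians(a)),np.sin(np.radians(a)),0])
    G=np.c_[-T if np.dot(np.cross(-T,Y),[0,0,-1])>0 else T,Y,[0,0,-1]]
    print("p",p.round(4),"yawY",np.degrees(np.arctan2(R[1,1],R[0,1])).round(2),"t",(R.T@(X-p)/.03).round(2),"r",(np.degrees(Ro.from_matrix(R.T@G).as_rotvec())/8).round(2),"clock",s["clock"])
E
python3 -c "
from h import *
go(np.array([.533,.128,.215]),14)"
```

```text
p [0.1327 0.5077 0.2479] yawY 75.34 t [-16.11  -8.87   1.1 ] r [-0.01  0.    7.67] clock 0.1schema error: expected keys tx, ty, tz, rx, ry, rz, grip
```

```bash
python3 -m crank '[{"tx":-16.1,"ty":-8.9,"tz":0.5,"rx":0,"ry":0,"rz":7.6,"grip":0},{"tx":-16.1,"ty":-8.9,"tz":0.5,"rx":0,"ry":0,"rz":7.6,"grip":0},{"tx":-16.1,"ty":-8.9,"tz":0.5,"rx":0,"ry":0,"rz":7.6,"grip":0},{"tx":-16.1,"ty":-8.9,"tz":0.5,"rx":0,"ry":0,"rz":7.6,"grip":0},{"tx":-16.1,"ty":-8.9,"tz":0.5,"rx":0,"ry":0,"rz":7.6,"grip":0}]'
python3 -c "
from h import *
go(np.array([.533,.128,.215]),14)"
```

```text
clock: 0.72
tool_pos: [0.3602, 0.2909, 0.2397]
tool_rot: [-0.0, 0.564, 0.826, 0.0]
contact_force: [0.9, 0.8, 0.1]
opening: 0.0858
grip_force: 0.0
p [0.3602 0.2909 0.2397] yawY 21.28 t [-7.15  3.4   0.82] r [-0.   -0.    0.91] clock 0.725
```

```bash
python3 -m crank '[{"tx":-7.1,"ty":3.4,"tz":0.8,"rx":0,"ry":0,"rz":0.9,"grip":0},{"tx":-7.1,"ty":3.4,"tz":0.8,"rx":0,"ry":0,"rz":0.9,"grip":0},{"tx":-7.1,"ty":3.4,"tz":0.8,"rx":0,"ry":0,"rz":0.9,"grip":0},{"tx":-7.1,"ty":3.4,"tz":0.8,"rx":0,"ry":0,"rz":0.9,"grip":0},{"tx":-7.1,"ty":3.4,"tz":0.8,"rx":0,"ry":0,"rz":0.9,"grip":0}]'
python3 - <<'E'
from h import *
go(np.array([.533,.128,.215]),14)
c=get_calibration("wrist"); p,d=read_camera("wrist"); np.save("pics/w1.npy",d); cv2.imwrite("pics/w1.png",p)
import pickle; pickle.dump(c,open("pics/w1.pkl","wb"))
print({k:np.round(v,3).tolist() for k,v in c.items()})
for r in red(p):
    print(r); uv=r[1][:2]+(r[1][2:4]-1)/2; print(uv,plane(c,uv,.104))
E
```

```text
clock: 1.35
tool_pos: [0.5341, 0.1298, 0.2146]
tool_rot: [-0.0, 0.614, 0.789, -0.001]
contact_force: [0.5, 0.8, -0.0]
opening: 0.0854
grip_force: 0.0
p [0.5341 0.1298 0.2146] yawY 14.23 t [-0.05 -0.05 -0.01] r [-0.01  0.    0.03] clock 1.35
{'vertical_fov': 70.631, 'cx': 254.625, 'cy': 190.536, 'R': [[0.969, 0.247, -0.002], [0.237, -0.927, 0.289], [0.07, -0.281, -0.957]], 't': [-0.549, -0.035, 0.347]}
(array([252.84774292, 195.03060444]), array([ 232,  175,   42,   40, 1307], dtype=int32))
[252.5 194.5] [0.53194623 0.1269626  0.104     ]
```

View pics/w1.png

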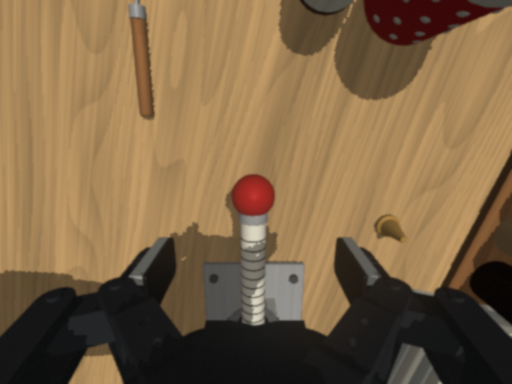

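The wrist view shows the knob at (253,195) with the rod running down to (254,322), between open fingers. Next I'll measure the rod's centre line here.

```bash
python3 - <<'E'
from h import *
import pickle; c=pickle.load(open("pics/w1.pkl","rb")); p=cv2.imread("pics/w1.png"); d=np.load("pics/w1.npy")
print("depth knob",d[195,253], "rod",d[240,253],d[300,253])
o,dr=ray(c,(253,195)); print("top pt",o+dr*d[195,253]); o,dr=ray(c,(253,300)); print("rod pt",o+dr*d[300,253])
P=[]
for v in range(222,318,4):
    x=np.where((d[v,215:300]<d[v,253]+.03)&(d[v,215:300]>0))[0]+215
    P.append(plane(c,((x[0]+x[-1])/2,v),.104)); 
    if v%12==6: print(v,x[0],x[-1])
P=np.array(P,np.float32); vx,vy,x0,y0=cv2.fitLine(P[:,:2],cv2.DIST_HUBER,0,.01,.01).ravel()
a=np.degrees(np.arctan2(vy,vx)); print("rod angle",a,(x0,y0))
K=plane(c,(252.5,194.5),.104); print("knob offset from line",(K[0]-x0)*-vy+(K[1]-y0)*vx, P[[0,-1]])
E
```

```text
depth knob 0.22724336 rod 0.24713852 0.26752463
top pt [0.53107153 0.13293255 0.12422576]
rod pt [0.55832759 0.02480903 0.11586368]
222 240 265
234 241 265
246 241 265
258 241 264
270 241 264
282 241 264
294 241 264
306 242 264
rod angle -75.79719 (np.float32(0.55210507), np.float32(0.047422096))
knob offset from line -2.6995192359307446e-05 [[ 0.5386167   0.10050611  0.104     ]
 [ 0.5648963  -0.00155947  0.104     ]]
```

```bash
python3 -m crank '[{"tx":-0.07,"ty":-0.09,"tz":1.9,"rx":0,"ry":0,"rz":0,"grip":0},{"tx":-0.07,"ty":-0.09,"tz":3.4,"rx":0,"ry":0,"rz":0,"grip":0},{"tx":-0.07,"ty":-0.09,"tz":3.85,"rx":0,"ry":0,"rz":0,"grip":0},{"tx":-0.07,"ty":-0.09,"tz":3.85,"rx":0,"ry":0,"rz":0,"grip":0}]'
python3 - <<'E'
from h import *
go(np.array([.532,.127,.099]),14.2)
c=get_calibration("wrist"); p,d=read_camera("wrist"); cv2.imwrite("pics/w2.png",p)
for r in red(p):
    if r[1][4]>500: uv=r[1][:2]+(r[1][2:4]-1)/2; print(r,plane(c,uv,.104))
E
```

```text
clock: 1.9
tool_pos: [0.53, 0.13, 0.1008]
tool_rot: [-0.0, 0.612, 0.791, -0.0]
contact_force: [-0.4, -0.8, 0.5]
opening: 0.0855
grip_force: 0.0
p [0.53   0.13   0.1008] yawY 14.48 t [-0.11  0.04  0.06] r [-0.   -0.    0.03] clock 1.9
(array([258.61057999, 266.96770767]), array([ 221,  228,   77,   79, 4707], dtype=int32)) [0.53297152 0.12516598 0.104     ]
```

View pics/w2.png

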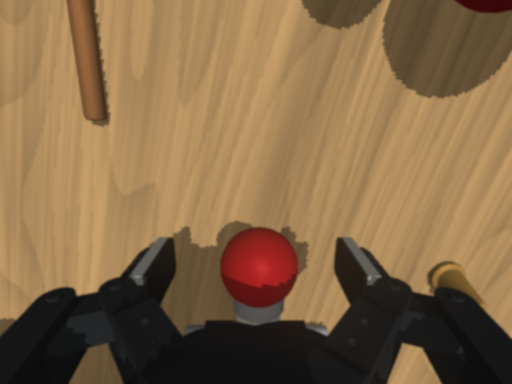

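The knob is at (259,267), centred between the fingers (x 175 to 335). I'll trim the position and close.

```bash
python3 -m crank '[{"tx":-0.14,"ty":0.05,"tz":0.05,"rx":0,"ry":0,"rz":0.03,"grip":0},{"tx":-0.14,"ty":0.05,"tz":0.05,"rx":0,"ry":0,"rz":0.03,"grip":1},{"tx":-0.14,"ty":0.05,"tz":0.05,"rx":0,"ry":0,"rz":0.03,"grip":1},{"tx":-0.14,"ty":0.05,"tz":0.05,"rx":0,"ry":0,"rz":0.03,"grip":1},{"tx":-0.14,"ty":0.05,"tz":0.05,"rx":0,"ry":0,"rz":0.03,"grip":1}]'
python3 -c "
from h import *
go(np.array([.532,.127,.099]),14.2)"
```

```text
clock: 2.58
tool_pos: [0.5329, 0.1257, 0.0989]
tool_rot: [0.0, 0.614, 0.789, 0.0]
contact_force: [0.6, 0.0, 0.5]
opening: 0.0377
grip_force: 59.9
p [0.5329 0.1257 0.0989] yawY 14.19 t [ 0.05 -0.02 -0.  ] r [ 0.  0. -0.] clock 2.575
```

```bash
python3 -m crank '[{"tx":-0.1,"ty":0,"tz":0,"rx":0,"ry":0,"rz":0,"grip":1},{"tx":-0.2,"ty":0,"tz":0,"rx":0,"ry":0,"rz":0,"grip":1},{"tx":-0.3,"ty":0,"tz":0,"rx":0,"ry":0,"rz":0,"grip":1},{"tx":-0.4,"ty":0,"tz":0,"rx":0,"ry":0,"rz":0,"grip":1},{"tx":-0.5,"ty":0,"tz":0,"rx":0,"ry":0,"rz":0,"grip":1}]'
cat > chk.py <<'E'
from h import *
import sys
s,p,R=pose(); u=np.array([np.cos(np.radians(-75.8)),np.sin(np.radians(-75.8)),0]); v=np.array([-u[1],u[0],0])
f=np.array(s["contact_force"]); q=p-[.5329,.1257,.0989]
print("t",round(s["clock"],2),"along mm",(1e3*q@u).round(2),"lat",(1e3*q@v).round(2),"z",(1e3*q[2]).round(2),"| F along",(f@u).round(1),"lat",(f@v).round(1),"z",f[2].round(1),"M",np.round(s["moment"],2),"open",round(s["opening"]*1e3,1),"yaw",np.degrees(np.arctan2(R[1,1],R[0,1])).round(2))
sys.exit(int(abs(f@u)>float(sys.argv[1]) if len(sys.argv)>1 else 0))
E
python3 chk.py
python3 - <<'E'
from h import *
c=get_calibration("wrist"); p,d=read_camera("wrist"); cv2.imwrite("pics/w3.png",p)
E
```

```text
clock: 3.2
tool_pos: [0.5366, 0.111, 0.0988]
tool_rot: [0.0, 0.614, 0.789, 0.0]
contact_force: [-0.1, 2.1, 1.4]
opening: 0.0375
grip_force: 59.9
t 3.2 along mm 15.18 lat -0.02 z -0.08 | F along -2.0 lat 0.4 z 1.4 M [ 0.21 -0.07  0.1 ] open 37.5 yaw 14.19
```

View pics/w3.png

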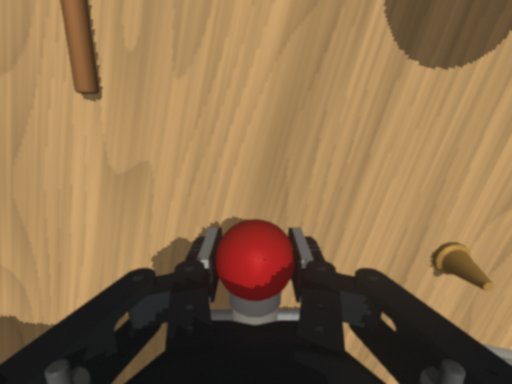

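The knob at (255,259) is held squarely between the pads, and drag is about 2 N. I'll continue slowly in typed 2.4 mm steps and stop as soon as resistance rises.

```bash
python3 -m crank '[{"tx":-0.04,"ty":0,"tz":0,"rx":0,"ry":0,"rz":0,"grip":1},{"tx":-0.08,"ty":0,"tz":0,"rx":0,"ry":0,"rz":0,"grip":1},{"tx":-0.12,"ty":0,"tz":0,"rx":0,"ry":0,"rz":0,"grip":1}]' >/dev/null && python3 chk.py 6 && python3 -m crank '[{"tx":-0.03,"ty":0,"tz":0,"rx":0,"ry":0,"rz":0,"grip":1},{"tx":-0.06,"ty":0,"tz":0,"rx":0,"ry":0,"rz":0,"grip":1},{"tx":-0.08,"ty":0,"tz":0,"rx":0,"ry":0,"rz":0,"grip":1}]' >/dev/null && python3 chk.py 6 && python3 -m crank '[{"tx":-0.03,"ty":0,"tz":0,"rx":0,"ry":0,"rz":0,"grip":1},{"tx":-0.06,"ty":0,"tz":0,"rx":0,"ry":0,"rz":0,"grip":1},{"tx":-0.08,"ty":0,"tz":0,"rx":0,"ry":0,"rz":0,"grip":1}]' >/dev/null && python3 chk.py 6 && python3 -m crank '[{"tx":-0.03,"ty":0,"tz":0,"rx":0,"ry":0,"rz":0,"grip":1},{"tx":-0.06,"ty":0,"tz":0,"rx":0,"ry":0,"rz":0,"grip":1},{"tx":-0.08,"ty":0,"tz":0,"rx":0,"ry":0,"rz":0,"grip":1}]' >/dev/null && python3 chk.py 6 && python3 -m crank '[{"tx":-0.03,"ty":0,"tz":0,"rx":0,"ry":0,"rz":0,"grip":1},{"tx":-0.06,"ty":0,"tz":0,"rx":0,"ry":0,"rz":0,"grip":1},{"tx":-0.08,"ty":0,"tz":0,"rx":0,"ry":0,"rz":0,"grip":1}]' >/dev/null && python3 chk.py 6
```

```text
t 3.62 along mm 18.59 lat -0.04 z -0.1 | F along -1.6 lat 0.8 z 1.6 M [ 0.24 -0.06  0.02] open 37.5 yaw 14.19
t 4.0 along mm 21.0 lat -0.04 z -0.12 | F along -1.1 lat 0.8 z 1.4 M [ 0.22 -0.08  0.15] open 37.5 yaw 14.19
t 4.38 along mm 23.4 lat -0.06 z -0.11 | F along -1.4 lat 0.4 z 0.6 M [ 0.28 -0.11  0.06] open 37.5 yaw 14.19
t 4.75 along mm 25.81 lat -0.04 z -0.09 | F along -0.4 lat 1.1 z 1.9 M [ 0.25 -0.1   0.14] open 37.3 yaw 14.19
t 5.12 along mm 28.21 lat -0.06 z -0.1 | F along -3.0 lat 1.3 z 1.6 M [ 0.27 -0.11  0.08] open 37.9 yaw 14.19
```

```bash
python3 -m crank '[{"tx":-0.03,"ty":0,"tz":0,"rx":0,"ry":0,"rz":0,"grip":1},{"tx":-0.06,"ty":0,"tz":0,"rx":0,"ry":0,"rz":0,"grip":1},{"tx":-0.08,"ty":0,"tz":0,"rx":0,"ry":0,"rz":0,"grip":1}]' >/dev/null && python3 chk.py 6 && python3 -m crank '[{"tx":-0.03,"ty":0,"tz":0,"rx":0,"ry":0,"rz":0,"grip":1},{"tx":-0.06,"ty":0,"tz":0,"rx":0,"ry":0,"rz":0,"grip":1},{"tx":-0.08,"ty":0,"tz":0,"rx":0,"ry":0,"rz":0,"grip":1}]' >/dev/null && python3 chk.py 6 && python3 -m crank '[{"tx":-0.03,"ty":0,"tz":0,"rx":0,"ry":0,"rz":0,"grip":1},{"tx":-0.06,"ty":0,"tz":0,"rx":0,"ry":0,"rz":0,"grip":1},{"tx":-0.08,"ty":0,"tz":0,"rx":0,"ry":0,"rz":0,"grip":1}]' >/dev/null && python3 chk.py 6 && python3 -m crank '[{"tx":-0.03,"ty":0,"tz":0,"rx":0,"ry":0,"rz":0,"grip":1},{"tx":-0.06,"ty":0,"tz":0,"rx":0,"ry":0,"rz":0,"grip":1},{"tx":-0.08,"ty":0,"tz":0,"rx":0,"ry":0,"rz":0,"grip":1}]' >/dev/null && python3 chk.py 6 && python3 -m crank '[{"tx":-0.03,"ty":0,"tz":0,"rx":0,"ry":0,"rz":0,"grip":1},{"tx":-0.06,"ty":0,"tz":0,"rx":0,"ry":0,"rz":0,"grip":1},{"tx":-0.08,"ty":0,"tz":0,"rx":0,"ry":0,"rz":0,"grip":1}]' >/dev/null && python3 chk.py 6
```

```text
t 5.5 along mm 30.62 lat -0.03 z -0.09 | F along -1.9 lat -0.2 z 0.8 M [ 0.27 -0.15  0.15] open 37.6 yaw 14.19
t 5.88 along mm 33.02 lat -0.05 z -0.12 | F along -1.1 lat 0.4 z 1.9 M [ 0.33 -0.1   0.07] open 37.7 yaw 14.19
t 6.25 along mm 35.41 lat -0.07 z -0.1 | F along -1.5 lat 1.0 z 1.3 M [ 0.34 -0.13  0.12] open 37.3 yaw 14.19
t 6.62 along mm 37.79 lat -0.04 z -0.1 | F along -1.4 lat 1.1 z 0.9 M [ 0.27 -0.13  0.08] open 37.6 yaw 14.19
t 7.0 along mm 40.18 lat -0.05 z -0.07 | F along -1.1 lat 1.0 z 1.4 M [ 0.29 -0.11  0.15] open 37.4 yaw 14.19
```

```bash
python3 -m crank '[{"tx":-0.03,"ty":0,"tz":0,"rx":0,"ry":0,"rz":0,"grip":1},{"tx":-0.06,"ty":0,"tz":0,"rx":0,"ry":0,"rz":0,"grip":1},{"tx":-0.08,"ty":0,"tz":0,"rx":0,"ry":0,"rz":0,"grip":1}]' >/dev/null && python3 chk.py 6 && python3 -m crank '[{"tx":-0.03,"ty":0,"tz":0,"rx":0,"ry":0,"rz":0,"grip":1},{"tx":-0.06,"ty":0,"tz":0,"rx":0,"ry":0,"rz":0,"grip":1},{"tx":-0.08,"ty":0,"tz":0,"rx":0,"ry":0,"rz":0,"grip":1}]' >/dev/null && python3 chk.py 6 && python3 -m crank '[{"tx":-0.03,"ty":0,"tz":0,"rx":0,"ry":0,"rz":0,"grip":1},{"tx":-0.06,"ty":0,"tz":0,"rx":0,"ry":0,"rz":0,"grip":1},{"tx":-0.08,"ty":0,"tz":0,"rx":0,"ry":0,"rz":0,"grip":1}]' >/dev/null && python3 chk.py 6 && python3 -m crank '[{"tx":-0.03,"ty":0,"tz":0,"rx":0,"ry":0,"rz":0,"grip":1},{"tx":-0.06,"ty":0,"tz":0,"rx":0,"ry":0,"rz":0,"grip":1},{"tx":-0.08,"ty":0,"tz":0,"rx":0,"ry":0,"rz":0,"grip":1}]' >/dev/null && python3 chk.py 6 && python3 -m crank '[{"tx":-0.03,"ty":0,"tz":0,"rx":0,"ry":0,"rz":0,"grip":1},{"tx":-0.06,"ty":0,"tz":0,"rx":0,"ry":0,"rz":0,"grip":1},{"tx":-0.08,"ty":0,"tz":0,"rx":0,"ry":0,"rz":0,"grip":1}]' >/dev/null && python3 chk.py 6
```

```text
t 7.38 along mm 42.61 lat -0.07 z -0.12 | F along -1.5 lat 0.9 z 1.8 M [ 0.33 -0.14  0.05] open 37.7 yaw 14.19
t 7.75 along mm 43.55 lat -0.15 z -0.17 | F along -16.3 lat 1.4 z 4.0 M [2.94 0.38 0.05] open 37.3 yaw 14.24
```

```bash
python3 -m crank '[{"tx":0,"ty":0,"tz":0,"rx":0,"ry":0,"rz":0,"grip":1},{"tx":0,"ty":0,"tz":0,"rx":0,"ry":0,"rz":0,"grip":1}]' >/dev/null; python3 chk.py; python3 -m crank '[{"tx":0.02,"ty":0,"tz":0,"rx":0,"ry":0,"rz":0,"grip":1},{"tx":0.02,"ty":0,"tz":0,"rx":0,"ry":0,"rz":0,"grip":1}]' >/dev/null; python3 chk.py
python3 - <<'E'
from h import *
c=get_calibration("wrist"); p,d=read_camera("wrist"); cv2.imwrite("pics/w4.png",p)
for f in("w3","w4"):
    for r in red(cv2.imread(f"pics/{f}.png")):
        if r[1][4]>500: print(f,r)
E
```

```text
t 8.0 along mm 43.52 lat -0.16 z -0.15 | F along -12.9 lat 2.0 z 3.2 M [2.44 0.28 0.02] open 37.7 yaw 14.24
t 8.25 along mm 43.49 lat -0.13 z -0.13 | F along -7.5 lat 1.9 z 2.4 M [1.6  0.08 0.1 ] open 37.6 yaw 14.22
w3 (array([254.54715828, 259.7247912 ]), array([ 216,  221,   78,   79, 4909], dtype=int32))
w4 (array([254.60983072, 259.59636957]), array([ 216,  221,   78,   79, 4903], dtype=int32))
```

```bash
python3 -m crank '[{"tx":0.08,"ty":0,"tz":0,"rx":0,"ry":0,"rz":0,"grip":1},{"tx":0.2,"ty":0,"tz":0,"rx":0,"ry":0,"rz":0,"grip":1},{"tx":0.35,"ty":0,"tz":0,"rx":0,"ry":0,"rz":0,"grip":1},{"tx":0.5,"ty":0,"tz":0,"rx":0,"ry":0,"rz":0,"grip":1},{"tx":0.65,"ty":0,"tz":0,"rx":0,"ry":0,"rz":0,"grip":1}]' >/dev/null; python3 chk.py 10 && python3 -m crank '[{"tx":0.15,"ty":0,"tz":0,"rx":0,"ry":0,"rz":0,"grip":1},{"tx":0.3,"ty":0,"tz":0,"rx":0,"ry":0,"rz":0,"grip":1},{"tx":0.45,"ty":0,"tz":0,"rx":0,"ry":0,"rz":0,"grip":1},{"tx":0.6,"ty":0,"tz":0,"rx":0,"ry":0,"rz":0,"grip":1},{"tx":0.68,"ty":0,"tz":0,"rx":0,"ry":0,"rz":0,"grip":1}]' >/dev/null; python3 chk.py 10; python3 -m crank '[{"tx":0,"ty":0,"tz":0,"rx":0,"ry":0,"rz":0,"grip":1},{"tx":0,"ty":0,"tz":0,"rx":0,"ry":0,"rz":0,"grip":1}]' >/dev/null; python3 chk.py
```

```text
t 8.93 along mm 24.53 lat -0.08 z -0.12 | F along 1.2 lat 0.5 z 1.4 M [-0.16 -0.27  0.12] open 37.3 yaw 14.19
t 9.55 along mm 4.16 lat -0.09 z -0.15 | F along 1.5 lat 1.1 z 1.2 M [-0.19 -0.16  0.08] open 37.6 yaw 14.2
t 9.8 along mm 4.38 lat -0.06 z -0.11 | F along -0.9 lat 1.6 z -0.2 M [ 0.13 -0.09  0.06] open 37.7 yaw 14.19
```

```bash
python3 -m crank '[{"tx":0.015,"ty":0,"tz":0,"rx":0,"ry":0,"rz":0,"grip":1},{"tx":0.03,"ty":0,"tz":0,"rx":0,"ry":0,"rz":0,"grip":1},{"tx":0.03,"ty":0,"tz":0,"rx":0,"ry":0,"rz":0,"grip":1},{"tx":0.03,"ty":0,"tz":0,"rx":0,"ry":0,"rz":0,"grip":1}]' >/dev/null; python3 chk.py
python3 - <<'E'
from h import *
p,d=read_camera("wrist"); cv2.imwrite("pics/w5.png",p)
for r in red(p):
    if r[1][4]>500: print(r)
E
python3 chk.py
```

```text
t 10.3 along mm 3.62 lat -0.05 z -0.12 | F along 1.3 lat 0.0 z 0.5 M [-0.17 -0.13  0.02] open 37.4 yaw 14.18
(array([254.56663276, 259.72960326]), array([ 216,  221,   78,   79, 4915], dtype=int32))
t 10.35 along mm 3.6 lat -0.05 z -0.13 | F along 1.2 lat 0.2 z 0.3 M [-0.2  -0.13 -0.01] open 37.6 yaw 14.19
```

The stroke measures 39.9 mm from the bottomed position. The knob hasn't slipped in the grip and the lateral force is negligible, so I'm handing in.

```bash
python3 -c "
from rig import env
print(env.finish_job())"
```

```text
the job is handed in; nothing more can be done
None
```

The plunger was pushed in gently until it bottomed (about 16 N), drawn straight back about 39.9 mm by the arm's own position reading, and handed in still gripped by the knob at 10.4 s; the verdict was not shown.

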